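# Tip the standing grinding block onto the stone plate

## Robot

A 7-joint arm with a two-finger parallel gripper is mounted at the origin on the work surface. World frame = base frame: x ahead of the robot, y to its left, z up, the work surface at z = 0. Lengths are in m, angles in rad, forces in N, time in s.
With the tool pointing down it reaches from about 0.4 to 0.85 m from the base axis. Payload 4.5 kg.
Tool frame: the origin (TCP) lies on the centre line of the jaws, within the pads' length; the fingertips stand 25 mm ahead of it and the grasp point (between the pads) lies 6 mm ahead of it; z points along the fingers, y is the direction in which the jaws open and shut (so a half turn about z gives the same grasp; the last joint's range is limited). The gripper opens to 88 mm and grips with 3 to 60 N. Pads are 18 mm wide; open, the fingers measure 123 mm over their backs; the gripper's body (75 mm by 187 mm) begins 45 mm behind the grasp point.
Start: joints at [1.248, 0.689, -0.195, 1.565, 0.157, 0.902, -0.215], TCP at [0.218, -0.586, 0.264] pointing down, gripper open.
Joint ranges: [-3.01, 3.01], [-0.46, 2.08], [-1.47, 1.51], [0.13, 2.56], [-1, 4.14], [0.04, 2.09], [-2.66, 2.66]. Speed limits (rad/s): [2.57, 2.57, 3.14, 3.14, 3.14, 3.14, 3.14].

## Interface

Orientations are given as a unit quaternion [x, y, z, w].
In Python, from plant import r, eyes gives the robot as it stands.
- The arm moves only by the tool servo_tool, never from a script. Its argument "deltas" is a list of rows, each an object of numbers: "dx", "dy", "dz": the shift along the tool's x, y, z in units of 60 mm (1.0 is 60 mm); "ax", "ay", "az": the turn, a rotation vector about the tool's x, y, z in units of 6 degrees (1.0 is 6 degrees); "hand": the finger opening in mm, from 0 to 88.1. A call has 1 to 10 rows; each row is the pose to reach, as a shift and turn from the pose commanded when the call began, along the tool's axes at that moment; what a row does not reach only later rows make up. A row lasts 1/8 s, in which the tool goes at most 62.5 mm and 10.7 degrees, less where a joint would pass 70% of its speed; a pose out of reach is approached as far as the arm can. A call with a gripper value outside its range is refused whole. The fingers move at their own pace and stop on an object; "newtons" is the grip in N (left out, the last holds). Time passes only in rows, so rows that repeat a pose let the fingers close. It gives the time, the measured TCP pose, the force and the opening at its end, in the units of the state.
- r.get_state(): the state, without advancing time (a new reading comes with each control period).
- eyes.snapshot(name): name is "scene" or "top" or "wrist"; returns (picture, depth): 384x512x3 uint8, red, green, blue; 384x512 float32, m along the optical axis (not along the pixel's ray), 0 where there is no reading.
- eyes.camera_model(name): a dict with "fx", "fy", "cx", "cy" (pixels), "pose" (4x4, takes a point from camera to world coordinates). Camera axes: x right, y up, looking along -z (the intrinsics and any distortion apply to the point x, -y, -z); pixel columns grow to the right and rows downward; lengths in m; the calibration is good to about 2 mm. A picture is of the moment at which its call begins: read the wrist's pose just before it. camera_model takes no time and is no camera call; for the wrist camera it gives the pose at the moment of the call.
- r.finish_job(): hands the job in, once; it reports no verdict.
The state is a dict: "clock": time; "q": joint angles; "qd": joint speeds; "joint_torque": joint torques, N m; "tool_pos": TCP position; "eef_rot": TCP orientation; "contact_force": force on the tool from outside, world axes, zero at the start; "moment": the same for the moment, N m; "opening": opening from 0.0 (shut) to 1.0 (fully open).
Only numpy, scipy, OpenCV 4.12 (cv2) and the standard library are available. Lean on these libraries where they do the work, as an engineer would, in place of code of your own. Each camera call takes 0.05 s, during which the arm holds its last target.

## Task

Lay the dark wooden grinding block down on the stone grinding plate, ready for use, without picking it up. Slide it low down across the bench until you feel its foot bear squarely and firmly on the near edge of the plate, and hold it there a moment, still standing; then push it over near its top so that it tips across that edge onto its side, and slide it on along the plate to the middle, lying flat and square with the plate. Be gentle, never pressing on the block harder than 20 N, and leave everything else on the bench where it is.

Things in the scene. Friction and masses are not known exactly. Their poses are not given: they have to be found in the camera images.
- block: Grinding block: plain dark hardwood block standing on end on the bench, 50 mm thick (x), 80 mm wide (y), 130 mm tall (z), 0.48 to 0.78 kg, waxed (friction about 0.3). Origin at the centre of its underside (foot), z along its height. Its x axis points within 0.3 rad of the battens' x, so its +x face looks at the plate's near edge, 65 to 185 mm away.
- block_top (a point): Centre of the block's top face, 130 mm above its foot. Pushed lower than 50 mm above the bench the block slides upright; pushed higher it may tip at once. Foot against the edge, 1 to 4 N along the battens' x at 110 mm height tips it; past about 0.6 rad of tilt it falls onto the plate by itself, its foot end kicking back so that it overhangs the edge.
- battens: Three wooden battens, 14 mm high, fixed round the grey stone plate: two at its sides (22 mm wide, centred at y = +-104 mm, x = 45 to 285 mm), one behind it (x = 285 to 307 mm). Origin on the bench midway between the side battens; x points along the plate away from the block, z up.
- plate_zone (a point): A point fixed to the battens, 20 mm along their x, 20 mm above the bench. The flat stone plate (230 mm in x, 182 wide, top 20 mm above the bench) is loose, its pose not measured: its near edge, a 20 mm high step square to x, lies up to 20 mm before or behind this point. Feel for it: firm is 5 N or more. It stays put, but on its rubber gives 1 mm per 5 N.
- pestle: Bystander: round hardwood pestle, 56 mm wide, 158 mm tall, standing on its thick end; origin at the centre of its foot.
- colander: Bystander: red plastic colander, 216 mm across its rim (266 mm over its two ears), 80 mm high; origin under its centre.
- jar: Bystander: closed brown glass jar, 60 mm across, 90 mm high; origin under its centre.
- cup: Bystander: white ceramic cup, 74 mm across, 70 mm high; origin under its centre.
- spoon: Bystander: wooden spoon, 220 mm long, lying along its x; origin under its middle.

How it is judged:
By the outcome, as a careful person would: the job done as asked, in the order asked, and still so for the second after the job is handed in, with the robot touching nothing.
It also fails if it takes over 67 s, if anything falls off the work surface, if the arm or the gripper's body presses on something with over 40 N, if the wrist force passes 120 N, or if a joint passes its speed limit or range.

## Working session

There is one attempt and no reset: what is moved stays moved. The work goes in short steps, Python scripts to look and compute and a tool call to move; the robot and the scene stay as the last step left them, time stands still between calls to the robot, and variables do not carry over. Pictures are saved under pics/ and viewed, and the job is handed in when it is done.

Besides the shell and the picture viewer there is one more tool, called after "Emit:" by a JSON object that holds its "fn" and its "kwargs". servo_tool: Moves the arm, as the interface text tells. Its arguments: {"type":"object","properties":{"deltas":{"type":"array","items":{"type":"object","properties":{"dx":{"type":"number"},"dy":{"type":"number"},"dz":{"type":"number"},"ax":{"type":"number"},"ay":{"type":"number"},"az":{"type":"number"},"hand":{"type":"number"}}}},"newtons":{"type":"number"}},"required":["deltas"]}

```bash
ls; mkdir -p pics
python3 - <<'E'
from plant import r, eyes
import cv2, numpy as np
for n in ["scene","top"]:
    p,d=eyes.snapshot(n); cv2.imwrite(f"pics/{n}0.png",p[...,::-1]); np.savez(f"{n}0.npz",p=p,d=d,**{k:np.array(v) for k,v in eyes.camera_model(n).items() if not isinstance(v,str)})
    m=eyes.camera_model(n); print(n,m)
s=r.get_state(); print(s)
E
```

```text
pics
scene {'fx': 457.7192197320888, 'fy': 457.7192197320888, 'cx': 254.63306807945747, 'cy': 188.83199933622862, 'pose': array([[-0.75885285, -0.41875641,  0.49878394,  1.37497458],
       [ 0.65108614, -0.47000154,  0.59597431,  0.96617922],
       [-0.01513884,  0.77700812,  0.62930851,  1.0879015 ],
       [ 0.        ,  0.        ,  0.        ,  1.        ]])}
top {'fx': 453.41122275496184, 'fy': 453.41122275496184, 'cx': 263.67043104732693, 'cy': 189.51869087144823, 'pose': array([[ 0.01034774,  0.9909935 , -0.13350959,  0.42965569],
       [-0.99990409,  0.01148371,  0.00774128,  0.04889905],
       [ 0.00920475,  0.13341668,  0.99101729,  1.39169537],
       [ 0.        ,  0.        ,  0.        ,  1.        ]])}
{'clock': 0.1, 'q': array([ 1.24777092,  0.68991361, -0.19452146,  1.56618094,  0.15732312,
        0.90251391, -0.21511567]), 'qd': array([-2.80824426e-04, -1.11424059e-03, -2.46729523e-04, -2.00238444e-03,
       -5.96281930e-04, -4.53004825e-04,  3.83152110e-05]), 'joint_torque': array([-3.52605624e-03, -5.28504038e+01, -1.27174862e+00, -1.53838581e+01,
       -5.25888882e-02,  1.97655012e-03,  5.06327490e-05]), 'tool_pos': array([ 0.21809602, -0.58517653,  0.26299757]), 'eef_rot': array([ 9.84120197e-01,  1.77501489e-01, -2.09259651e-04, -7.83893434e-04]), 'contact_force': array([ 0.68661577, -0.07056939, -0.53577133]), 'moment': array([-0.05690023, -0.05892712, -0.02135231]), 'opening': 1.0005685476024173}
```

View pics/scene0.png

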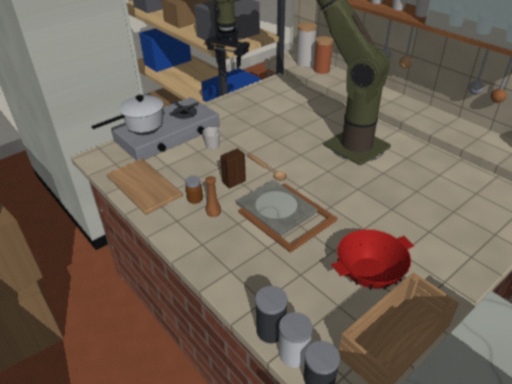

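View pics/top0.png

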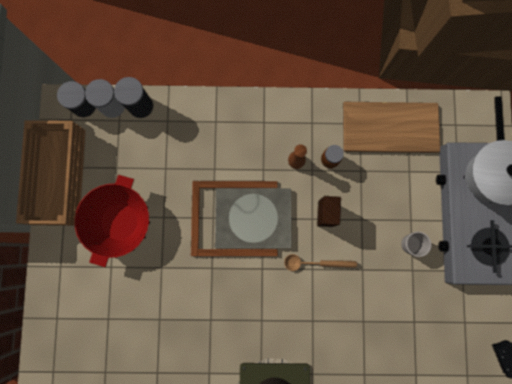

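The top view shows the block at about (330,211), the plate around (253,218) with its near edge at column ~291, and the battens at (192..280, 182..256). The pestle is at (298,158), the jar at (333,156), the spoon at (295..355,264) and the cup at (417,244). Battens' x points image-left, which is world +y.

```bash
cat > h.py <<'E'
import numpy as np, cv2
def load(n):
    z=np.load(n+".npz"); return z['p'],z['d'],z
def pts(d,z):
    h,w=d.shape; u,v=np.meshgrid(np.arange(w),np.arange(h))
    T=z['pose']; x=(u-z['cx'])/z['fx']*d; y=(v-z['cy'])/z['fy']*d
    return np.stack([x,-y,-d],-1)@T[:3,:3].T+T[:3,3]
def ray(uv,z,h):
    T=z['pose']; uv=np.atleast_2d(uv).astype(float)
    dr=np.stack([(uv[:,0]-z['cx'])/z['fx'],-(uv[:,1]-z['cy'])/z['fy'],-np.ones(len(uv))],-1)@T[:3,:3].T
    t=(h-T[2,3])/dr[:,2]; return T[:3,3]+t[:,None]*dr
E
python3 - <<'E'
from h import *
for n,b in [("top0",(185,140,375,285)),("scene0",(170,130,350,255))]:
    p,d,z=load(n); print([k for k in z.keys()])
    x0,y0,x1,y1=b
    c=cv2.resize(p[y0:y1,x0:x1,::-1],None,fx=4,fy=4,interpolation=cv2.INTER_CUBIC)
    cv2.imwrite(f"pics/{n}c.png",c)
    if n=="top0":
        P=pts(d,z)
        for uv in [(330,206),(330,220),(253,218),(300,220),(192,220),(240,184),(240,254),(225,195),(285,240)]: print(uv,P[uv[1],uv[0]].round(4))
E
```

```text
['p', 'd', 'fx', 'fy', 'cx', 'cy', 'pose']
(330, 206) [ 0.5553 -0.1471  0.1295]
(330, 220) [ 0.5161 -0.1467  0.1298]
(253, 218) [0.5268 0.0695 0.0242]
(300, 220) [ 0.5237 -0.0742  0.0042]
(192, 220) [0.5194 0.2546 0.0143]
(240, 184) [0.6315 0.111  0.0143]
(240, 254) [0.4188 0.1072 0.0165]
(225, 195) [0.5964 0.1559 0.0185]
(285, 240) [ 0.4618 -0.0274  0.0241]
['p', 'd', 'fx', 'fy', 'cx', 'cy', 'pose']
```

View pics/top0c.png

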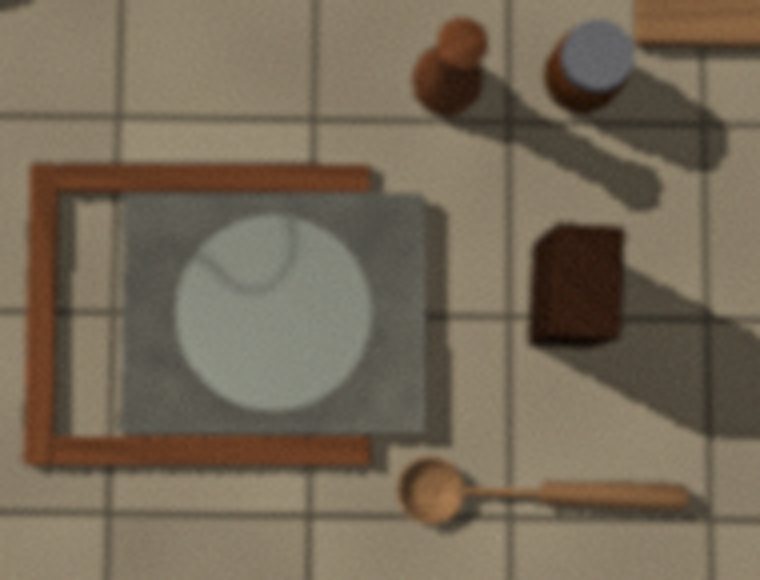

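View pics/scene0c.png

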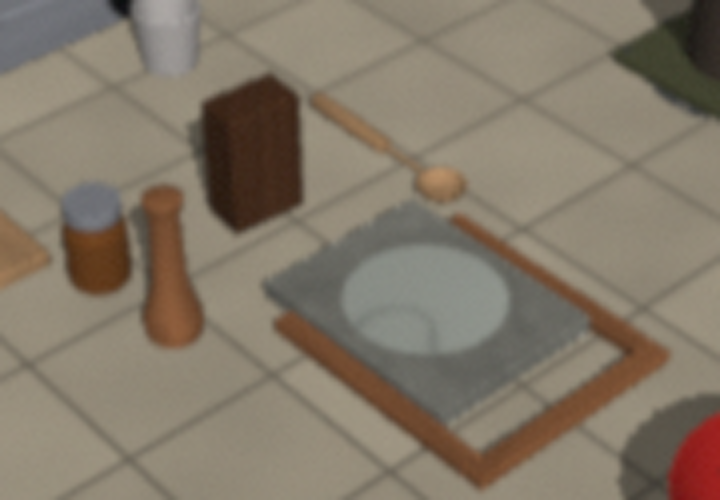

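Run:
```python
from h import *
p,d,z=load("top0"); P=pts(d,z)
hsv=cv2.cvtColor(p,cv2.COLOR_RGB2HSV)
win=np.zeros(d.shape,bool); win[150:280,180:385]=1
# block top
m=((P[...,2]>0.115)&win); m[:,:310]=0
c=max(cv2.findContours(m.astype(np.uint8),0,1)[0],key=cv2.contourArea)[:,0]
W=ray(c,z,0.13)[:,:2]
rect=cv2.minAreaRect((W*1000).astype(np.float32)); print("block top rect",rect, cv2.boxPoints(rect).round(1).tolist())
# battens
hh=hsv.astype(int)
print(hsv[184,240],hsv[220,330],hsv[195,225],hsv[218,253])
m=(hh[...,1]>120)&((hh[...,0]<14))&(hh[...,2]>80)&win; m[:,283:]=0; m[258:]=0
cv2.imwrite("pics/bat.png",m.astype(np.uint8)*255)
c=max(cv2.findContours(m.astype(np.uint8),0,1)[0],key=cv2.contourArea)[:,0]
W=ray(c,z,0.014)[:,:2]
rect=cv2.minAreaRect((W*1000).astype(np.float32)); print("batt",rect, cv2.boxPoints(rect).round(1).tolist())
# plate
m=(hh[...,1]<60)&win; m[:, :212]=0;m[:,293:]=0
m=cv2.morphologyEx(m.astype(np.uint8),cv2.MORPH_OPEN,np.ones((3,3)))
c=max(cv2.findContours(m,0,1)[0],key=cv2.contourArea)[:,0]
W=ray(c,z,0.02)[:,:2]
rect=cv2.minAreaRect((W*1000).astype(np.float32)); print("plate",rect, cv2.boxPoints(rect).round(1).tolist())
# bystanders tops
for nme,b in [("pestle",(285,140,315,170)),("jar",(318,140,345,170)),("cup",(400,228,435,260)),("spoon",(283,252,360,275))]:
    x0,y0,x1,y1=b; q=P[y0:y1,x0:x1].reshape(-1,3); q=q[q[:,2]>0.012]; print(nme,q.min(0).round(3),q.max(0).round(3),q[q[:,2]>q[:,2].max()-0.015].mean(0).round(3))
```

```text
block top rect ((545.4066772460938, -149.68826293945312), (50.467506408691406, 81.38481903076172), 89.30418395996094) [[504.3999938964844, -174.39999389648438], [585.7999877929688, -175.39999389648438], [586.4000244140625, -125.0], [505.0, -124.0]]
[ 12 172 104] [ 12 175  51] [25 31 90] [ 35  24 136]
batt ((528.2020874023438, 126.32014465332031), (225.1396026611328, 259.9906005859375), 0.5878524780273438) [[414.29998779296875, 255.1999969482422], [417.0, -4.800000190734863], [642.0999755859375, -2.5], [639.4000244140625, 257.5]]
plate ((527.84033203125, 69.5985107421875), (181.83824157714844, 236.2933349609375), 0.6656793355941772) [[435.6000061035156, 186.6999969482422], [438.29998779296875, -49.599998474121094], [620.0999755859375, -47.5], [617.4000244140625, 188.8000030517578]]
pestle [ 0.43  -0.088  0.012] [0.731 0.049 1.392] [0.43  0.049 1.392]
jar [ 0.43  -0.211  0.012] [0.773 0.049 1.392] [0.43  0.049 1.392]
cup [ 0.419 -0.448  0.012] [0.491 0.049 1.392] [0.43  0.049 1.392]
spoon [ 0.373 -0.242  0.012] [0.43  0.049 1.392] [0.43  0.049 1.392]
```

```bash
cat >> h.py <<'E'
from scipy.spatial.transform import Rotation as R
def tilt_R(t=np.pi/4,yaw=0.011):
    f=np.array([-np.sin(yaw),np.cos(yaw),0]); l=np.array([np.cos(yaw),np.sin(yaw),0])
    zt=np.sin(t)*f-np.cos(t)*np.array([0,0,1]); return R.from_matrix(np.stack([np.cross(l,zt),l,zt],1))
def delta(s,pos,Rt):
    R0=R.from_quat(s['eef_rot']); return (R0.inv().apply(np.array(pos)-s['tool_pos'])/0.06).round(3), np.degrees((R0.inv()*Rt).as_rotvec()/6).round(3)
def show(s):
    R0=R.from_quat(s['eef_rot']); 
    print("t",s['clock'],"tcp",s['tool_pos'].round(4),"contact",(s['tool_pos']+R0.apply([.009,0,.025])).round(4),"F",s['contact_force'].round(2),"M",s['moment'].round(2),"q",s['q'].round(2),"op",round(s['opening'],3))
E
python3 - <<'E'
from h import *
from plant import r,eyes
s=r.get_state(); show(s)
R0=R.from_quat(s['eef_rot']); m=eyes.camera_model("wrist")['pose']
print("cam in tool",R0.inv().apply(m[:3,3]-s['tool_pos']).round(3))
print(delta(s,[0.54,-0.26,0.2],tilt_R()))
E
```

```text
t 0.1 tcp [ 0.2181 -0.5852  0.263 ] contact [ 0.2265 -0.582   0.238 ] F [ 0.69 -0.07 -0.54] M [-0.06 -0.06 -0.02] q [ 1.25  0.69 -0.19  1.57  0.16  0.9  -0.22] op 1.001
cam in tool [ 0.073  0.001 -0.121]
(array([ 6.921, -3.202,  1.054]), array([  4.567,   6.512, -11.064]))
```

Emit:
{"fn": "servo_tool", "kwargs": {"deltas": [{"dx": 0.85, "dy": -0.4, "dz": 0, "ax": 0.55, "ay": 0.8, "az": -1.35, "hand": 40}, {"dx": 1.7, "dy": -0.8, "dz": 0, "ax": 1.1, "ay": 1.6, "az": -2.7, "hand": 40}, {"dx": 2.55, "dy": -1.2, "dz": 0.1, "ax": 1.7, "ay": 2.4, "az": -4.1, "hand": 40}, {"dx": 3.4, "dy": -1.6, "dz": 0.2, "ax": 2.3, "ay": 3.2, "az": -5.5, "hand": 40}, {"dx": 4.25, "dy": -2.0, "dz": 0.4, "ax": 2.8, "ay": 4.0, "az": -6.8, "hand": 40}, {"dx": 5.1, "dy": -2.4, "dz": 0.6, "ax": 3.4, "ay": 4.9, "az": -8.2, "hand": 40}, {"dx": 6.0, "dy": -2.8, "dz": 0.8, "ax": 4.0, "ay": 5.7, "az": -9.6, "hand": 40}, {"dx": 6.92, "dy": -3.2, "dz": 1.05, "ax": 4.57, "ay": 6.51, "az": -11.06, "hand": 40}, {"dx": 6.92, "dy": -3.2, "dz": 1.05, "ax": 4.57, "ay": 6.51, "az": -11.06, "hand": 40}, {"dx": 6.92, "dy": -3.2, "dz": 1.05, "ax": 4.57, "ay": 6.51, "az": -11.06, "hand": 40}]}}

```text
clock: 1.35
tool_pos: [0.5399, -0.2612, 0.2]
eef_rot: [0.651, 0.657, 0.268, -0.272]
contact_force: [0.4, 0.6, -0.2]
opening: 0.452
```

Run:
```python
from h import *
from plant import r,eyes
s=r.get_state(); show(s)
p,d=eyes.snapshot("wrist"); cv2.imwrite("pics/w1.png",p[...,::-1])
print(delta(s,[0.545,-0.215,0.034],tilt_R()))
print("up", delta(s,[0.545,-0.225,0.034],tilt_R()))
```

```text
t 1.35 tcp [ 0.5399 -0.2612  0.2   ] contact [ 0.5396 -0.2372  0.1886] F [ 0.42  0.56 -0.23] M [-0.71 -0.11  0.03] q [ 1.    1.1  -0.79  1.33 -0.01  1.27  0.44] op 0.452
(array([-1.407,  0.097,  2.503]), array([-0.002,  0.021, -0.016]))
up (array([-1.525,  0.095,  2.385]), array([-0.002,  0.021, -0.016]))
```

View pics/w1.png

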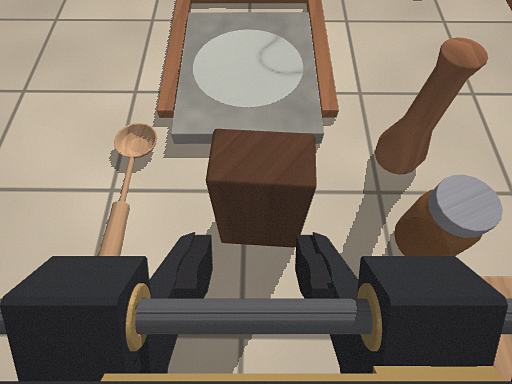

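The wrist view shows the block's top face at about (213,129) (316,134) (316,186) (207,182), with the plate's near edge from (173,135) to (323,138). The fingers are behind the block on both sides.

Run:
```python
from h import *
from plant import r,eyes
m=eyes.camera_model("wrist"); print(m.keys())
print(ray([(213,129),(316,134),(316,186),(207,182)],m,0.13).round(4)); print(ray([(173,135),(323,138)],m,0.02).round(4)); print(ray([(160,116),(336,116)],m,0.014).round(4))
```

```text
dict_keys(['fx', 'fy', 'cx', 'cy', 'pose'])
[[ 0.5065 -0.1293  0.13  ]
 [ 0.5865 -0.1335  0.13  ]
 [ 0.5829 -0.1795  0.13  ]
 [ 0.5054 -0.177   0.13  ]]
[[ 0.4422 -0.0506  0.02  ]
 [ 0.6187 -0.0535  0.02  ]]
[[ 0.4205 -0.0166  0.014 ]
 [ 0.6393 -0.0148  0.014 ]]
```

Emit:
{"fn": "servo_tool", "kwargs": {"deltas": [{"dx": -0.5, "dy": 0.03, "dz": 0.8, "hand": 40}, {"dx": -1.0, "dy": 0.06, "dz": 1.5, "hand": 40}, {"dx": -1.35, "dy": 0.09, "dz": 2.1, "hand": 40}, {"dx": -1.52, "dy": 0.095, "dz": 2.38, "hand": 40}, {"dx": -1.52, "dy": 0.095, "dz": 2.38, "hand": 40}, {"dx": -1.52, "dy": 0.095, "dz": 2.38, "hand": 40}]}}

```text
schema error: expected keys dx, dy, dz, ax, ay, az, hand
```

Run:
```python
from h import *
from plant import r
s=r.get_state(); show(s)
for p in [[0.545,-0.203,0.034],[0.545,-0.195,0.034]]: print(delta(s,p,tilt_R()))
```

```text
t 1.4 tcp [ 0.5396 -0.2622  0.2006] contact [ 0.5394 -0.2382  0.1892] F [ 0.11 -0.48  0.19] M [-0.65 -0.08  0.04] q [ 1.    1.1  -0.79  1.33 -0.01  1.27  0.44] op 0.454
(array([-1.257,  0.101,  2.664]), array([ 0.011,  0.032, -0.023]))
(array([-1.163,  0.102,  2.758]), array([ 0.011,  0.032, -0.023]))
```

Emit:
{"fn": "servo_tool", "kwargs": {"deltas": [{"dx": -0.5, "dy": 0.03, "dz": 0.8, "ax": 0, "ay": 0, "az": 0, "hand": 40}, {"dx": -1.0, "dy": 0.06, "dz": 1.5, "ax": 0, "ay": 0, "az": 0, "hand": 40}, {"dx": -1.35, "dy": 0.09, "dz": 2.1, "ax": 0, "ay": 0, "az": 0, "hand": 40}, {"dx": -1.52, "dy": 0.095, "dz": 2.38, "ax": 0, "ay": 0, "az": 0, "hand": 40}, {"dx": -1.52, "dy": 0.095, "dz": 2.38, "ax": 0, "ay": 0, "az": 0, "hand": 40}, {"dx": -1.52, "dy": 0.095, "dz": 2.38, "ax": 0, "ay": 0, "az": 0, "hand": 40}]}}

```text
clock: 2.15
tool_pos: [0.5466, -0.2257, 0.0371]
eef_rot: [0.65, 0.657, 0.269, -0.27]
contact_force: [-0.5, 0.5, -0.3]
opening: 0.457
```

Run:
```python
from h import *
from plant import r
s=r.get_state(); show(s)
R0=R.from_quat(s['eef_rot']); print(R0.as_matrix().round(3))
```

```text
t 2.15 tcp [ 0.5466 -0.2257  0.0371] contact [ 0.5465 -0.2017  0.0258] F [-0.54  0.54 -0.34] M [-0.64 -0.08  0.02] q [ 0.95  1.31 -0.74  1.39  0.07  1.02  0.49] op 0.457
[[-0.008  1.    -0.004]
 [ 0.709  0.009  0.705]
 [ 0.705  0.003 -0.709]]
```

Emit:
{"fn": "servo_tool", "kwargs": {"deltas": [{"dx": 0.03, "dy": 0, "dz": 0.08, "ax": 0, "ay": 0, "az": 0, "hand": 40}, {"dx": 0.06, "dy": 0, "dz": 0.13, "ax": 0, "ay": 0, "az": 0, "hand": 40}, {"dx": 0.09, "dy": 0, "dz": 0.16, "ax": 0, "ay": 0, "az": 0, "hand": 40}, {"dx": 0.12, "dy": 0, "dz": 0.19, "ax": 0, "ay": 0, "az": 0, "hand": 40}, {"dx": 0.15, "dy": 0, "dz": 0.22, "ax": 0, "ay": 0, "az": 0, "hand": 40}, {"dx": 0.18, "dy": 0, "dz": 0.25, "ax": 0, "ay": 0, "az": 0, "hand": 40}, {"dx": 0.21, "dy": 0, "dz": 0.28, "ax": 0, "ay": 0, "az": 0, "hand": 40}, {"dx": 0.25, "dy": 0, "dz": 0.32, "ax": 0, "ay": 0, "az": 0, "hand": 40}, {"dx": 0.28, "dy": 0, "dz": 0.35, "ax": 0, "ay": 0, "az": 0, "hand": 40}, {"dx": 0.32, "dy": 0, "dz": 0.39, "ax": 0, "ay": 0, "az": 0, "hand": 40}]}}

```text
clock: 3.4
tool_pos: [0.5455, -0.1948, 0.0321]
eef_rot: [0.65, 0.657, 0.269, -0.271]
contact_force: [-0.3, -3.0, 1.0]
opening: 0.456
```

Run:
```python
from h import *
from plant import r,eyes
s=r.get_state(); show(s)
p,d=eyes.snapshot("wrist"); cv2.imwrite("pics/w2.png",p[...,::-1])
```

```text
t 3.4 tcp [ 0.5455 -0.1948  0.0321] contact [ 0.5452 -0.1707  0.0207] F [-0.25 -2.95  1.  ] M [-1.03 -0.16 -0.05] q [ 0.93  1.3  -0.74  1.45  0.06  0.95  0.47] op 0.456
```

View pics/w2.png

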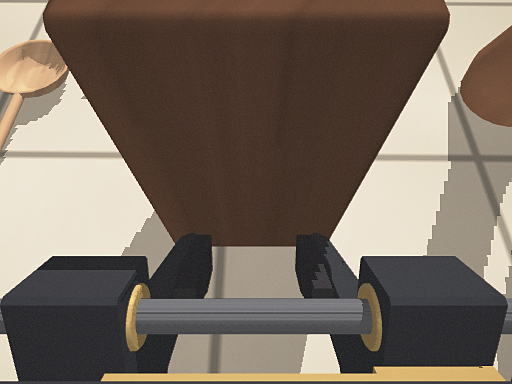

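The fingers touch the block evenly and sit centred behind it at −3 N. I'll push on with a slight drift to the left to centre it on the battens.

Emit:
{"fn": "servo_tool", "kwargs": {"deltas": [{"dx": 0.04, "dy": -0.015, "dz": 0.04, "ax": 0, "ay": 0, "az": 0, "hand": 40}, {"dx": 0.08, "dy": -0.03, "dz": 0.08, "ax": 0, "ay": 0, "az": 0, "hand": 40}, {"dx": 0.12, "dy": -0.045, "dz": 0.12, "ax": 0, "ay": 0, "az": 0, "hand": 40}, {"dx": 0.16, "dy": -0.06, "dz": 0.16, "ax": 0, "ay": 0, "az": 0, "hand": 40}, {"dx": 0.2, "dy": -0.075, "dz": 0.2, "ax": 0, "ay": 0, "az": 0, "hand": 40}, {"dx": 0.24, "dy": -0.09, "dz": 0.24, "ax": 0, "ay": 0, "az": 0, "hand": 40}, {"dx": 0.28, "dy": -0.105, "dz": 0.28, "ax": 0, "ay": 0, "az": 0, "hand": 40}, {"dx": 0.32, "dy": -0.12, "dz": 0.32, "ax": 0, "ay": 0, "az": 0, "hand": 40}, {"dx": 0.36, "dy": -0.135, "dz": 0.36, "ax": 0, "ay": 0, "az": 0, "hand": 40}, {"dx": 0.4, "dy": -0.15, "dz": 0.4, "ax": 0, "ay": 0, "az": 0, "hand": 40}]}}

```text
clock: 4.7
tool_pos: [0.5359, -0.1602, 0.0322]
eef_rot: [0.65, 0.657, 0.269, -0.271]
contact_force: [0.6, -2.6, -0.2]
opening: 0.454
```

```bash
cat > blk.py <<'E'
from h import *
from plant import r,eyes
import sys
def look(tag):
    s=r.get_state(); show(s)
    p,d=eyes.snapshot("top"); z=eyes.camera_model("top"); P=pts(d,z)
    m=(P[...,2]>0.12)&(P[...,2]<0.14); hsv=cv2.cvtColor(p,cv2.COLOR_RGB2HSV)
    m&=(hsv[...,1]>90)&(hsv[...,2]<85); m[:,:200]=0; m[:180]=0;m[250:]=0
    cv2.imwrite(f"pics/{tag}.png",cv2.resize(p[140:285,185:375,::-1],None,fx=4,fy=4,interpolation=cv2.INTER_CUBIC))
    cs=cv2.findContours(m.astype(np.uint8),0,1)[0]
    if cs:
        c=max(cs,key=cv2.contourArea)[:,0]
        print("top rect",cv2.minAreaRect((ray(c,z,0.13)[:,:2]*1000).astype(np.float32)))
if __name__=="__main__": look(sys.argv[1])
E
python3 blk.py t2
```

```text
t 4.7 tcp [ 0.5359 -0.1602  0.0322] contact [ 0.5357 -0.1362  0.0208] F [ 0.63 -2.6  -0.15] M [-1.06 -0.24 -0.1 ] q [ 0.91  1.29 -0.75  1.55  0.06  0.85  0.45] op 0.454
top rect ((532.6710205078125, -109.17642211914062), (47.64395523071289, 78.67533111572266), 89.84485626220703)
```

View pics/t2.png

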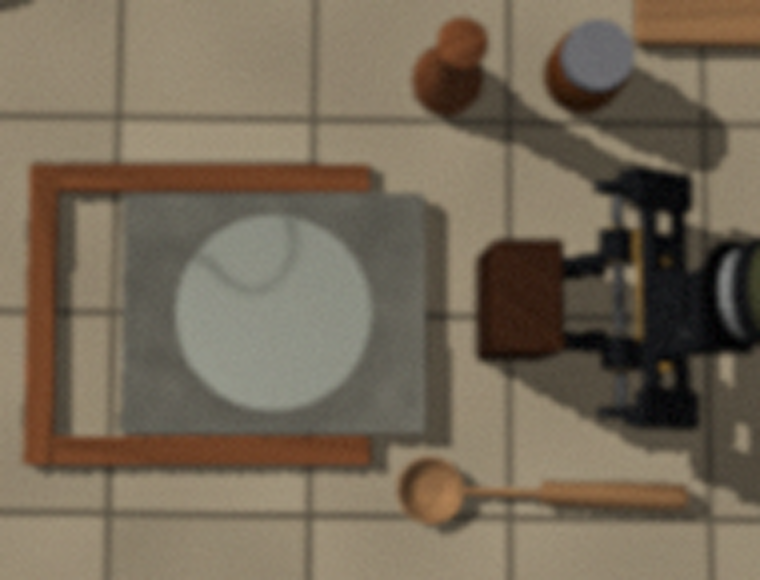

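The block is aligned and followed the drift: its centre is at x≈0.533, against a plate midline of about 0.5295.

Emit:
{"fn": "servo_tool", "kwargs": {"deltas": [{"dx": 0.04, "dy": -0.01, "dz": 0.04, "ax": 0, "ay": 0, "az": 0, "hand": 40}, {"dx": 0.08, "dy": -0.02, "dz": 0.08, "ax": 0, "ay": 0, "az": 0, "hand": 40}, {"dx": 0.12, "dy": -0.03, "dz": 0.12, "ax": 0, "ay": 0, "az": 0, "hand": 40}, {"dx": 0.16, "dy": -0.04, "dz": 0.16, "ax": 0, "ay": 0, "az": 0, "hand": 40}, {"dx": 0.2, "dy": -0.05, "dz": 0.2, "ax": 0, "ay": 0, "az": 0, "hand": 40}, {"dx": 0.23, "dy": -0.06, "dz": 0.23, "ax": 0, "ay": 0, "az": 0, "hand": 40}, {"dx": 0.26, "dy": -0.07, "dz": 0.26, "ax": 0, "ay": 0, "az": 0, "hand": 40}, {"dx": 0.29, "dy": -0.08, "dz": 0.29, "ax": 0, "ay": 0, "az": 0, "hand": 40}, {"dx": 0.32, "dy": -0.085, "dz": 0.32, "ax": 0, "ay": 0, "az": 0, "hand": 40}, {"dx": 0.35, "dy": -0.09, "dz": 0.35, "ax": 0, "ay": 0, "az": 0, "hand": 40}]}}

```text
clock: 6.0
tool_pos: [0.5302, -0.1307, 0.0321]
eef_rot: [0.65, 0.657, 0.269, -0.272]
contact_force: [0.1, -3.3, 1.0]
opening: 0.455
```

```bash
python3 blk.py t3
```

```text
t 6.0 tcp [ 0.5302 -0.1307  0.0321] contact [ 0.5299 -0.1066  0.0208] F [ 0.11 -3.27  1.02] M [-0.98 -0.15 -0.11] q [ 0.89  1.28 -0.75  1.62  0.05  0.78  0.43] op 0.455
top rect ((528.0433349609375, -79.33490753173828), (75.40750885009766, 50.10221862792969), 0.6177685260772705)
```

Now fine steps of about 0.75 mm per row, watching the force.

Emit:
{"fn": "servo_tool", "kwargs": {"deltas": [{"dx": 0.01, "dy": 0, "dz": 0.01, "ax": 0, "ay": 0, "az": 0, "hand": 40}, {"dx": 0.02, "dy": 0, "dz": 0.02, "ax": 0, "ay": 0, "az": 0, "hand": 40}, {"dx": 0.03, "dy": 0, "dz": 0.03, "ax": 0, "ay": 0, "az": 0, "hand": 40}, {"dx": 0.04, "dy": 0, "dz": 0.04, "ax": 0, "ay": 0, "az": 0, "hand": 40}]}}

```text
clock: 6.55
tool_pos: [0.5302, -0.1274, 0.0321]
eef_rot: [0.65, 0.657, 0.269, -0.272]
contact_force: [-0.7, -3.1, 2.0]
opening: 0.457
```

Emit:
{"fn": "servo_tool", "kwargs": {"deltas": [{"dx": 0.01, "dy": 0, "dz": 0.01, "ax": 0, "ay": 0, "az": 0, "hand": 40}, {"dx": 0.02, "dy": 0, "dz": 0.02, "ax": 0, "ay": 0, "az": 0, "hand": 40}, {"dx": 0.03, "dy": 0, "dz": 0.03, "ax": 0, "ay": 0, "az": 0, "hand": 40}]}}

```text
clock: 6.92
tool_pos: [0.5302, -0.1248, 0.0321]
eef_rot: [0.65, 0.657, 0.269, -0.271]
contact_force: [-0.5, -2.8, 1.3]
opening: 0.453
```

Emit:
{"fn": "servo_tool", "kwargs": {"deltas": [{"dx": 0.01, "dy": 0, "dz": 0.01, "ax": 0, "ay": 0, "az": 0, "hand": 40}, {"dx": 0.02, "dy": 0, "dz": 0.02, "ax": 0, "ay": 0, "az": 0, "hand": 40}, {"dx": 0.03, "dy": 0, "dz": 0.03, "ax": 0, "ay": 0, "az": 0, "hand": 40}]}}

```text
clock: 7.3
tool_pos: [0.5302, -0.1223, 0.0321]
eef_rot: [0.65, 0.657, 0.269, -0.271]
contact_force: [0.3, -3.0, -0.1]
opening: 0.45
```

Emit:
{"fn": "servo_tool", "kwargs": {"deltas": [{"dx": 0.01, "dy": 0, "dz": 0.01, "ax": 0, "ay": 0, "az": 0, "hand": 40}, {"dx": 0.02, "dy": 0, "dz": 0.02, "ax": 0, "ay": 0, "az": 0, "hand": 40}]}}

```text
clock: 7.55
tool_pos: [0.5301, -0.1206, 0.0321]
eef_rot: [0.65, 0.657, 0.269, -0.271]
contact_force: [0.8, -2.7, 1.0]
opening: 0.453
```

Emit:
{"fn": "servo_tool", "kwargs": {"deltas": [{"dx": 0.01, "dy": 0, "dz": 0.01, "ax": 0, "ay": 0, "az": 0, "hand": 40}, {"dx": 0.02, "dy": 0, "dz": 0.02, "ax": 0, "ay": 0, "az": 0, "hand": 40}]}}

```text
clock: 7.8
tool_pos: [0.5302, -0.1196, 0.032]
eef_rot: [0.65, 0.657, 0.269, -0.271]
contact_force: [-0.3, -6.5, 2.3]
opening: 0.452
```

Emit:
{"fn": "servo_tool", "kwargs": {"deltas": [{"dx": 0.01, "dy": 0, "dz": 0.01, "ax": 0, "ay": 0, "az": 0, "hand": 40}, {"dx": 0.01, "dy": 0, "dz": 0.01, "ax": 0, "ay": 0, "az": 0, "hand": 40}]}}

```text
clock: 8.05
tool_pos: [0.5302, -0.1192, 0.0319]
eef_rot: [0.65, 0.657, 0.268, -0.271]
contact_force: [-0.6, -5.4, 2.4]
opening: 0.457
```

Emit:
{"fn": "servo_tool", "kwargs": {"deltas": [{"dx": 0.015, "dy": 0, "dz": 0.015, "ax": 0, "ay": 0, "az": 0, "hand": 40}, {"dx": 0.015, "dy": 0, "dz": 0.015, "ax": 0, "ay": 0, "az": 0, "hand": 40}]}}

```text
clock: 8.3
tool_pos: [0.5302, -0.1187, 0.0319]
eef_rot: [0.651, 0.657, 0.268, -0.27]
contact_force: [-2.0, -8.8, 3.6]
opening: 0.451
```

```bash
python3 blk.py t4
```

```text
t 8.3 tcp [ 0.5302 -0.1187  0.0319] contact [ 0.53   -0.0947  0.0205] F [-1.99 -8.81  3.62] M [-1.36  0.14  0.23] q [ 0.88  1.28 -0.76  1.64  0.05  0.75  0.42] op 0.451
top rect ((527.8978271484375, -67.29167938232422), (75.81100463867188, 47.61724090576172), 0.09811830520629883)
```

View pics/t4.png

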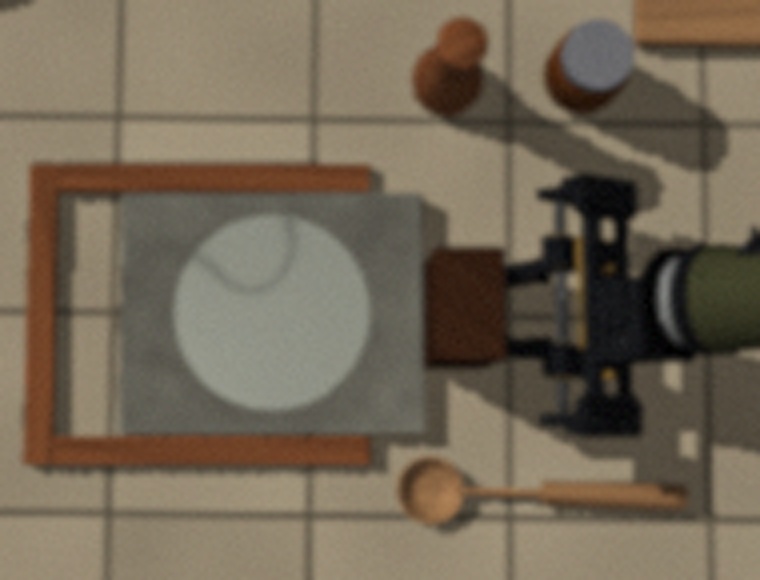

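Emit:
{"fn": "servo_tool", "kwargs": {"deltas": [{"dx": 0.01, "dy": 0, "dz": 0.01, "ax": 0, "ay": 0, "az": 0, "hand": 40}, {"dx": 0.01, "dy": 0, "dz": 0.01, "ax": 0, "ay": 0, "az": 0, "hand": 40}, {"dx": 0.01, "dy": 0, "dz": 0.01, "ax": 0, "ay": 0, "az": 0, "hand": 40}, {"dx": 0.01, "dy": 0, "dz": 0.01, "ax": 0, "ay": 0, "az": 0, "hand": 40}]}}

```text
clock: 8.85
tool_pos: [0.5303, -0.1185, 0.0319]
eef_rot: [0.651, 0.657, 0.268, -0.27]
contact_force: [-2.4, -10.2, 5.1]
opening: 0.458
```

Emit:
{"fn": "servo_tool", "kwargs": {"deltas": [{"dx": 0, "dy": 0, "dz": 0, "ax": 0, "ay": 0, "az": 0, "hand": 40}, {"dx": 0, "dy": 0, "dz": 0, "ax": 0, "ay": 0, "az": 0, "hand": 40}, {"dx": 0, "dy": 0, "dz": 0, "ax": 0, "ay": 0, "az": 0, "hand": 40}, {"dx": 0, "dy": 0, "dz": 0, "ax": 0, "ay": 0, "az": 0, "hand": 40}, {"dx": 0, "dy": 0, "dz": 0, "ax": 0, "ay": 0, "az": 0, "hand": 40}, {"dx": 0, "dy": 0, "dz": 0, "ax": 0, "ay": 0, "az": 0, "hand": 40}, {"dx": 0, "dy": 0, "dz": 0, "ax": 0, "ay": 0, "az": 0, "hand": 40}, {"dx": 0, "dy": 0, "dz": 0, "ax": 0, "ay": 0, "az": 0, "hand": 40}, {"dx": 0, "dy": 0, "dz": 0, "ax": 0, "ay": 0, "az": 0, "hand": 40}, {"dx": 0, "dy": 0, "dz": 0, "ax": 0, "ay": 0, "az": 0, "hand": 40}]}}

```text
clock: 10.1
tool_pos: [0.5302, -0.1185, 0.0319]
eef_rot: [0.651, 0.657, 0.268, -0.27]
contact_force: [-1.8, -10.3, 5.3]
opening: 0.452
```

```bash
python3 blk.py t5
```

```text
t 10.1 tcp [ 0.5302 -0.1185  0.0319] contact [ 0.53   -0.0945  0.0204] F [ -1.81 -10.3    5.3 ] M [-1.35  0.22  0.33] q [ 0.88  1.28 -0.76  1.64  0.05  0.75  0.42] op 0.452
top rect ((527.8978271484375, -67.29167938232422), (75.81100463867188, 47.61724090576172), 0.09811830520629883)
```

Emit:
{"fn": "servo_tool", "kwargs": {"deltas": [{"dx": -0.1, "dy": 0, "dz": -0.1, "ax": 0, "ay": 0, "az": 0, "hand": 40}, {"dx": -0.18, "dy": 0, "dz": -0.18, "ax": 0, "ay": 0, "az": 0, "hand": 40}, {"dx": 0.1, "dy": 0, "dz": -0.46, "ax": 0, "ay": 0, "az": 0, "hand": 40}, {"dx": 0.4, "dy": 0, "dz": -0.76, "ax": 0, "ay": 0, "az": 0, "hand": 40}, {"dx": 0.7, "dy": 0, "dz": -1.06, "ax": 0, "ay": 0, "az": 0, "hand": 40}, {"dx": 0.88, "dy": 0, "dz": -1.24, "ax": 0, "ay": 0, "az": 0, "hand": 40}, {"dx": 0.88, "dy": 0, "dz": -1.24, "ax": 0, "ay": 0, "az": 0, "hand": 40}, {"dx": 0.88, "dy": 0, "dz": -1.24, "ax": 0, "ay": 0, "az": 0, "hand": 40}]}}

```text
clock: 11.15
tool_pos: [0.5298, -0.1311, 0.1215]
eef_rot: [0.65, 0.657, 0.268, -0.272]
contact_force: [-0.8, -0.6, 0.1]
opening: 0.455
```

```bash
python3 blk.py t6
```

```text
t 11.15 tcp [ 0.5298 -0.1311  0.1215] contact [ 0.5295 -0.1071  0.1101] F [-0.79 -0.62  0.12] M [-0.67 -0.08  0.01] q [ 0.91  1.14 -0.8   1.64 -0.    0.87  0.38] op 0.455
top rect ((527.9261474609375, -68.64051055908203), (75.812744140625, 50.315032958984375), 0.09811937808990479)
```

View pics/t6.png

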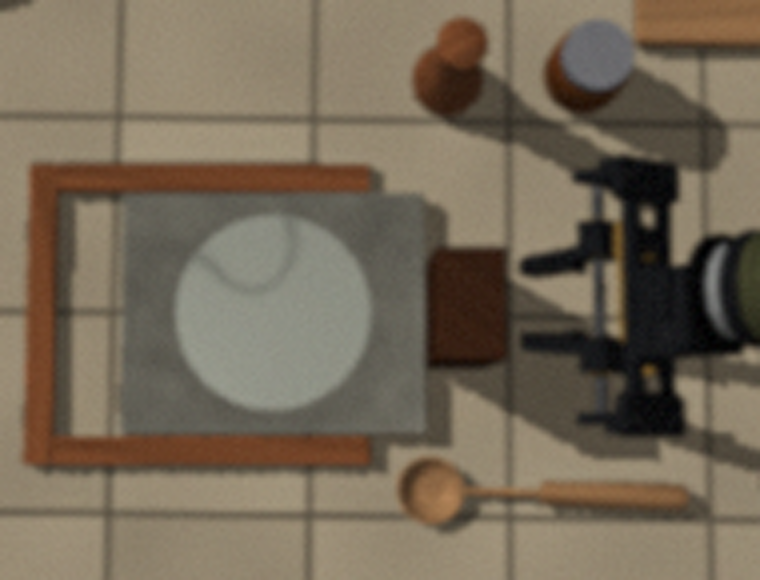

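Emit:
{"fn": "servo_tool", "kwargs": {"deltas": [{"dx": 0.03, "dy": 0, "dz": 0.03, "ax": 0, "ay": 0, "az": 0, "hand": 40}, {"dx": 0.06, "dy": 0, "dz": 0.06, "ax": 0, "ay": 0, "az": 0, "hand": 40}, {"dx": 0.09, "dy": 0, "dz": 0.09, "ax": 0, "ay": 0, "az": 0, "hand": 40}, {"dx": 0.12, "dy": 0, "dz": 0.12, "ax": 0, "ay": 0, "az": 0, "hand": 40}, {"dx": 0.15, "dy": 0, "dz": 0.15, "ax": 0, "ay": 0, "az": 0, "hand": 40}, {"dx": 0.18, "dy": 0, "dz": 0.18, "ax": 0, "ay": 0, "az": 0, "hand": 40}, {"dx": 0.21, "dy": 0, "dz": 0.21, "ax": 0, "ay": 0, "az": 0, "hand": 40}, {"dx": 0.24, "dy": 0, "dz": 0.24, "ax": 0, "ay": 0, "az": 0, "hand": 40}]}}

```text
clock: 12.2
tool_pos: [0.5302, -0.1108, 0.1221]
eef_rot: [0.65, 0.657, 0.269, -0.271]
contact_force: [0.5, -2.1, 1.3]
opening: 0.452
```

```bash
python3 blk.py t7
```

```text
t 12.2 tcp [ 0.5302 -0.1108  0.1221] contact [ 0.53   -0.0867  0.1108] F [ 0.53 -2.14  1.27] M [-0.77 -0.1  -0.05] q [ 0.89  1.14 -0.81  1.68 -0.01  0.82  0.37] op 0.452
top rect ((527.8178100585938, -58.906005859375), (75.74337768554688, 47.58363342285156), 0.1487531214952469)
```

View pics/t7.png

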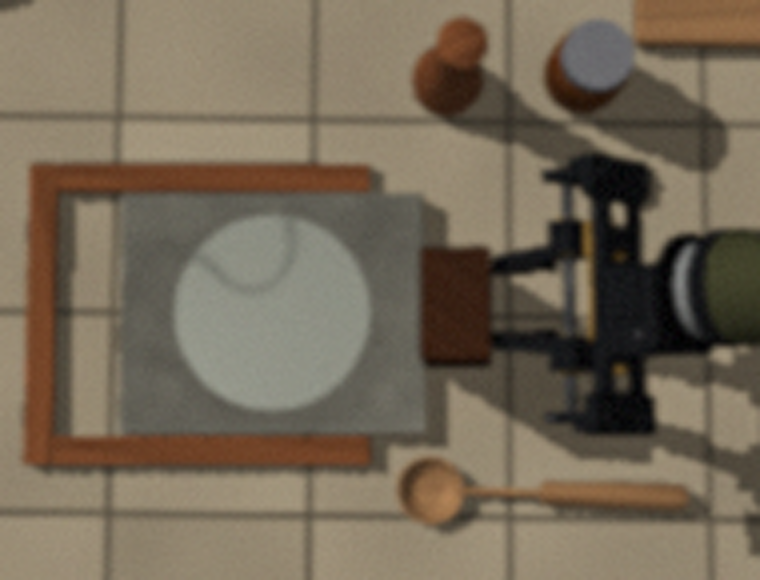

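It's tipping evenly at about 2 N, so I'll continue.

Emit:
{"fn": "servo_tool", "kwargs": {"deltas": [{"dx": 0.03, "dy": 0, "dz": 0.03, "ax": 0, "ay": 0, "az": 0, "hand": 40}, {"dx": 0.06, "dy": 0, "dz": 0.06, "ax": 0, "ay": 0, "az": 0, "hand": 40}, {"dx": 0.09, "dy": 0, "dz": 0.09, "ax": 0, "ay": 0, "az": 0, "hand": 40}, {"dx": 0.12, "dy": 0, "dz": 0.12, "ax": 0, "ay": 0, "az": 0, "hand": 40}, {"dx": 0.15, "dy": 0, "dz": 0.15, "ax": 0, "ay": 0, "az": 0, "hand": 40}, {"dx": 0.18, "dy": 0, "dz": 0.18, "ax": 0, "ay": 0, "az": 0, "hand": 40}, {"dx": 0.21, "dy": 0, "dz": 0.21, "ax": 0, "ay": 0, "az": 0, "hand": 40}, {"dx": 0.24, "dy": 0, "dz": 0.24, "ax": 0, "ay": 0, "az": 0, "hand": 40}, {"dx": 0.27, "dy": 0, "dz": 0.27, "ax": 0, "ay": 0, "az": 0, "hand": 40}, {"dx": 0.3, "dy": 0, "dz": 0.3, "ax": 0, "ay": 0, "az": 0, "hand": 40}]}}

```text
clock: 13.5
tool_pos: [0.5297, -0.085, 0.122]
eef_rot: [0.65, 0.657, 0.269, -0.272]
contact_force: [1.0, -0.7, 0.8]
opening: 0.452
```

```bash
python3 blk.py t8
```

```text
t 13.5 tcp [ 0.5297 -0.085   0.122 ] contact [ 0.5294 -0.061   0.1106] F [ 1.   -0.73  0.81] M [-0.71 -0.05 -0.01] q [ 0.86  1.13 -0.81  1.72 -0.02  0.77  0.35] op 0.452
top rect ((528.8710327148438, -29.617813110351562), (78.35725402832031, 50.37713623046875), 0.33437132835388184)
```

View pics/t8.png

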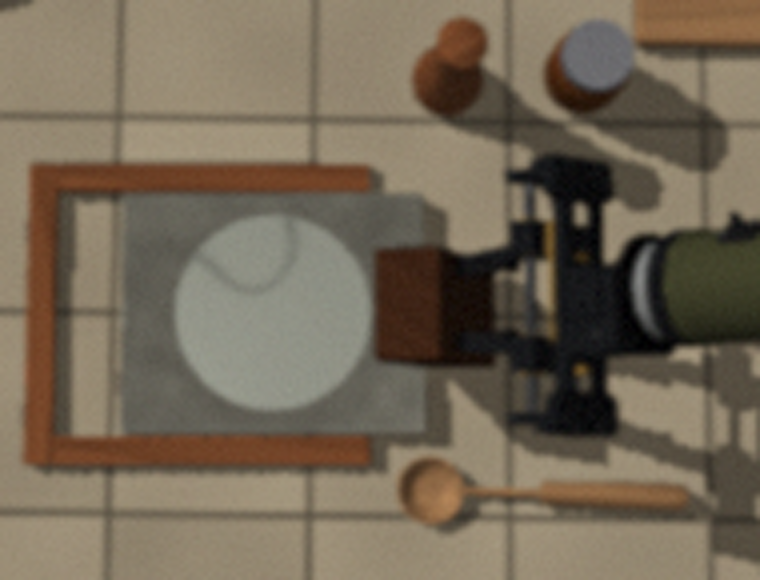

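Emit:
{"fn": "servo_tool", "kwargs": {"deltas": [{"dx": 0.03, "dy": 0, "dz": 0.03, "ax": 0, "ay": 0, "az": 0, "hand": 40}, {"dx": 0.06, "dy": 0, "dz": 0.06, "ax": 0, "ay": 0, "az": 0, "hand": 40}, {"dx": 0.09, "dy": 0, "dz": 0.09, "ax": 0, "ay": 0, "az": 0, "hand": 40}, {"dx": 0.12, "dy": 0, "dz": 0.12, "ax": 0, "ay": 0, "az": 0, "hand": 40}, {"dx": 0.15, "dy": 0, "dz": 0.15, "ax": 0, "ay": 0, "az": 0, "hand": 40}, {"dx": 0.18, "dy": 0, "dz": 0.18, "ax": 0, "ay": 0, "az": 0, "hand": 40}, {"dx": 0.21, "dy": 0, "dz": 0.21, "ax": 0, "ay": 0, "az": 0, "hand": 40}, {"dx": 0.24, "dy": 0, "dz": 0.24, "ax": 0, "ay": 0, "az": 0, "hand": 40}]}}

```text
clock: 14.55
tool_pos: [0.5295, -0.0648, 0.122]
eef_rot: [0.65, 0.657, 0.269, -0.271]
contact_force: [-0.3, 0.8, 0.3]
opening: 0.455
```

```bash
python3 blk.py t9
```

```text
t 14.55 tcp [ 0.5295 -0.0648  0.122 ] contact [ 0.5293 -0.0407  0.1106] F [-0.33  0.85  0.29] M [-0.71 -0.12  0.  ] q [ 0.84  1.13 -0.82  1.75 -0.03  0.72  0.33] op 0.455
top rect ((508.4180908203125, -81.11032104492188), (2.7857918739318848, 2.7812275886535645), 89.8616943359375)
```

View pics/t9.png

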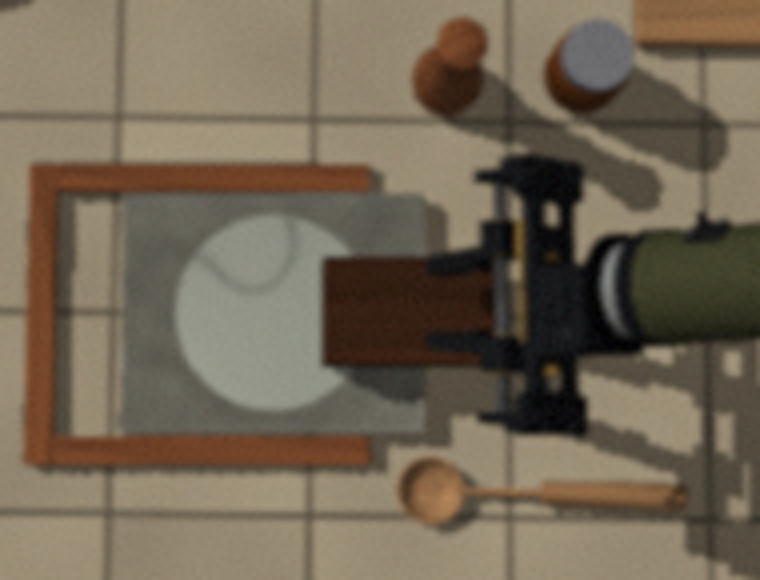

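The block now lies on the plate, overhanging the near edge. I'll measure it, then back off to get behind its foot end.

```bash
cat > lie.py <<'E'
from h import *
from plant import r,eyes
import sys
def look(tag):
    s=r.get_state(); show(s)
    p,d=eyes.snapshot("top"); z=eyes.camera_model("top"); P=pts(d,z)
    m=(P[...,2]>0.055)&(P[...,2]<0.09); hsv=cv2.cvtColor(p,cv2.COLOR_RGB2HSV)
    m&=(hsv[...,1]>90)&(hsv[...,2]<100); m[:,:200]=0;m[:,340:]=0; m[:180]=0;m[250:]=0
    cv2.imwrite(f"pics/{tag}.png",cv2.resize(p[140:285,185:375,::-1],None,fx=4,fy=4,interpolation=cv2.INTER_CUBIC))
    c=max(cv2.findContours(m.astype(np.uint8),0,1)[0],key=cv2.contourArea)[:,0]
    W=(ray(c,z,0.07)[:,:2]*1000).astype(np.float32); q=cv2.minAreaRect(W)
    print("rect",q,"yrange",W[:,1].min(),W[:,1].max(),"xr",W[:,0].min(),W[:,0].max()); print("z",P[m][:,2].min().round(3),P[m][:,2].max().round(3))
    np.savez(tag+".npz",p=p,d=d,**z)
if __name__=="__main__": look(sys.argv[1])
E
python3 lie.py l0
python3 - <<'E'
from h import *
from plant import r
s=r.get_state()
print(delta(s,[0.5295,-0.165,0.122],tilt_R())); print(delta(s,[0.5295,-0.165,0.054],tilt_R()))
E
```

```text
t 14.6 tcp [ 0.5295 -0.0643  0.1221] contact [ 0.5292 -0.0403  0.1107] F [-0.44  0.65 -0.1 ] M [-0.63 -0.1   0.01] q [ 0.84  1.13 -0.82  1.75 -0.03  0.72  0.33] op 0.452
rect ((527.640869140625, -29.08353042602539), (75.97213745117188, 120.05693817138672), 0.5536367893218994) yrange -88.85442 31.251892 xr 489.10464 565.32825
z 0.061 0.078
(array([-1.186, -0.018, -1.182]), array([-0.   ,  0.011,  0.003]))
(array([-1.987, -0.018, -0.38 ]), array([-0.   ,  0.011,  0.003]))
```

Emit:
{"fn": "servo_tool", "kwargs": {"deltas": [{"dx": -0.4, "dy": 0, "dz": -0.5, "ax": 0, "ay": 0, "az": 0, "hand": 40}, {"dx": -0.8, "dy": 0, "dz": -0.9, "ax": 0, "ay": 0, "az": 0, "hand": 40}, {"dx": -1.2, "dy": -0.02, "dz": -1.2, "ax": 0, "ay": 0, "az": 0, "hand": 40}, {"dx": -1.2, "dy": -0.02, "dz": -1.2, "ax": 0, "ay": 0, "az": 0, "hand": 40}, {"dx": -1.6, "dy": -0.02, "dz": -0.8, "ax": 0, "ay": 0, "az": 0, "hand": 40}, {"dx": -2.0, "dy": -0.02, "dz": -0.4, "ax": 0, "ay": 0, "az": 0, "hand": 40}, {"dx": -2.0, "dy": -0.02, "dz": -0.4, "ax": 0, "ay": 0, "az": 0, "hand": 40}]}}

```text
clock: 15.52
tool_pos: [0.5278, -0.165, 0.0526]
eef_rot: [0.649, 0.657, 0.268, -0.274]
contact_force: [0.1, 0.0, 0.3]
opening: 0.454
```

```bash
python3 lie.py l1
```

```text
t 15.525 tcp [ 0.5278 -0.165   0.0526] contact [ 0.5275 -0.141   0.0414] F [0.1  0.02 0.34] M [-0.67 -0.15  0.04] q [ 0.93  1.26 -0.76  1.56  0.05  0.88  0.44] op 0.454
rect ((527.7356567382812, -31.968265533447266), (75.97412109375, 125.90506744384766), 0.6165486574172974) yrange -94.698 31.251892 xr 489.10464 565.9902
z 0.061 0.078
```

View pics/l1.png

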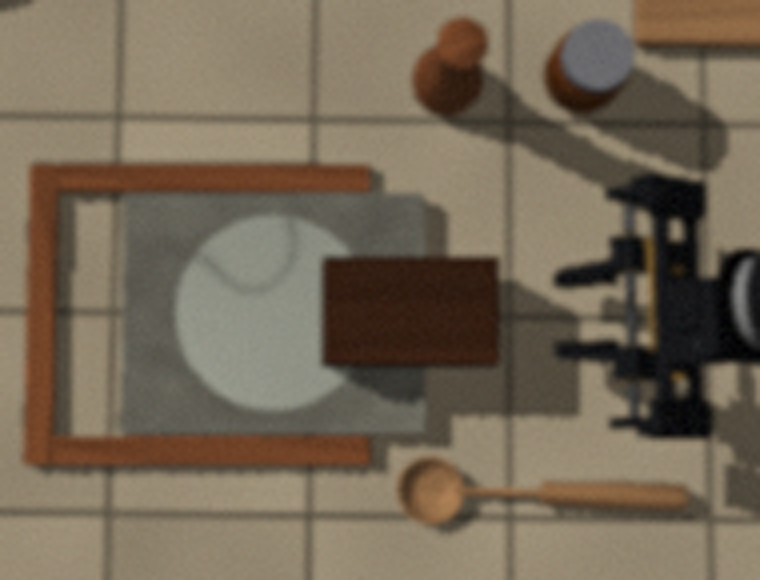

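Emit:
{"fn": "servo_tool", "kwargs": {"deltas": [{"dx": 0.07, "dy": 0, "dz": 0.07, "ax": 0, "ay": 0, "az": 0, "hand": 40}, {"dx": 0.14, "dy": 0, "dz": 0.14, "ax": 0, "ay": 0, "az": 0, "hand": 40}, {"dx": 0.21, "dy": 0, "dz": 0.21, "ax": 0, "ay": 0, "az": 0, "hand": 40}, {"dx": 0.28, "dy": 0, "dz": 0.28, "ax": 0, "ay": 0, "az": 0, "hand": 40}, {"dx": 0.35, "dy": 0, "dz": 0.35, "ax": 0, "ay": 0, "az": 0, "hand": 40}, {"dx": 0.41, "dy": 0, "dz": 0.41, "ax": 0, "ay": 0, "az": 0, "hand": 40}, {"dx": 0.45, "dy": 0, "dz": 0.45, "ax": 0, "ay": 0, "az": 0, "hand": 40}, {"dx": 0.48, "dy": 0, "dz": 0.48, "ax": 0, "ay": 0, "az": 0, "hand": 40}, {"dx": 0.51, "dy": 0, "dz": 0.51, "ax": 0, "ay": 0, "az": 0, "hand": 40}, {"dx": 0.54, "dy": 0, "dz": 0.54, "ax": 0, "ay": 0, "az": 0, "hand": 40}]}}

```text
clock: 16.82
tool_pos: [0.5291, -0.1215, 0.054]
eef_rot: [0.65, 0.657, 0.269, -0.271]
contact_force: [-0.7, -2.7, 1.1]
opening: 0.452
```

```bash
python3 lie.py l2
```

```text
t 16.825 tcp [ 0.5291 -0.1215  0.054 ] contact [ 0.5288 -0.0975  0.0426] F [-0.69 -2.75  1.11] M [-0.96  0.01  0.04] q [ 0.89  1.24 -0.77  1.65  0.04  0.77  0.41] op 0.452
rect ((527.744873046875, -32.0288200378418), (75.99121856689453, 126.0263671875), 0.6165486574172974) yrange -94.72446 31.251892 xr 489.10464 566.3545
z 0.06 0.089
```

Emit:
{"fn": "servo_tool", "kwargs": {"deltas": [{"dx": 0.04, "dy": 0, "dz": 0.04, "ax": 0, "ay": 0, "az": 0, "hand": 40}, {"dx": 0.08, "dy": 0, "dz": 0.08, "ax": 0, "ay": 0, "az": 0, "hand": 40}, {"dx": 0.12, "dy": 0, "dz": 0.12, "ax": 0, "ay": 0, "az": 0, "hand": 40}, {"dx": 0.16, "dy": 0, "dz": 0.16, "ax": 0, "ay": 0, "az": 0, "hand": 40}, {"dx": 0.2, "dy": 0, "dz": 0.2, "ax": 0, "ay": 0, "az": 0, "hand": 40}, {"dx": 0.24, "dy": 0, "dz": 0.24, "ax": 0, "ay": 0, "az": 0, "hand": 40}, {"dx": 0.28, "dy": 0, "dz": 0.28, "ax": 0, "ay": 0, "az": 0, "hand": 40}, {"dx": 0.32, "dy": 0, "dz": 0.32, "ax": 0, "ay": 0, "az": 0, "hand": 40}, {"dx": 0.36, "dy": 0, "dz": 0.36, "ax": 0, "ay": 0, "az": 0, "hand": 40}, {"dx": 0.4, "dy": 0, "dz": 0.4, "ax": 0, "ay": 0, "az": 0, "hand": 40}]}}

```text
clock: 18.12
tool_pos: [0.5286, -0.0869, 0.0541]
eef_rot: [0.65, 0.657, 0.269, -0.272]
contact_force: [-0.3, -1.4, 0.5]
opening: 0.454
```

```bash
python3 lie.py l3
```

```text
t 18.125 tcp [ 0.5286 -0.0869  0.0541] contact [ 0.5283 -0.0628  0.0428] F [-0.27 -1.45  0.52] M [-1.01 -0.12 -0.04] q [ 0.85  1.24 -0.78  1.7   0.03  0.7   0.38] op 0.454
rect ((527.3590698242188, 3.028606414794922), (75.97412872314453, 125.86019897460938), 0.6165471076965332) yrange -59.589832 65.98459 xr 488.72937 565.9902
z 0.057 0.089
```

Emit:
{"fn": "servo_tool", "kwargs": {"deltas": [{"dx": 0.04, "dy": 0, "dz": 0.04, "ax": 0, "ay": 0, "az": 0, "hand": 40}, {"dx": 0.08, "dy": 0, "dz": 0.08, "ax": 0, "ay": 0, "az": 0, "hand": 40}, {"dx": 0.12, "dy": 0, "dz": 0.12, "ax": 0, "ay": 0, "az": 0, "hand": 40}, {"dx": 0.16, "dy": 0, "dz": 0.16, "ax": 0, "ay": 0, "az": 0, "hand": 40}, {"dx": 0.2, "dy": 0, "dz": 0.2, "ax": 0, "ay": 0, "az": 0, "hand": 40}, {"dx": 0.24, "dy": 0, "dz": 0.24, "ax": 0, "ay": 0, "az": 0, "hand": 40}, {"dx": 0.28, "dy": 0, "dz": 0.28, "ax": 0, "ay": 0, "az": 0, "hand": 40}, {"dx": 0.32, "dy": 0, "dz": 0.32, "ax": 0, "ay": 0, "az": 0, "hand": 40}, {"dx": 0.36, "dy": 0, "dz": 0.36, "ax": 0, "ay": 0, "az": 0, "hand": 40}, {"dx": 0.4, "dy": 0, "dz": 0.4, "ax": 0, "ay": 0, "az": 0, "hand": 40}]}}

```text
clock: 19.42
tool_pos: [0.5282, -0.0529, 0.0541]
eef_rot: [0.65, 0.657, 0.269, -0.271]
contact_force: [0.3, -2.3, -0.2]
opening: 0.455
```

```bash
python3 lie.py l4
```

```text
t 19.425 tcp [ 0.5282 -0.0529  0.0541] contact [ 0.528  -0.0289  0.0427] F [ 0.3  -2.27 -0.16] M [-1.01 -0.04  0.02] q [ 0.81  1.23 -0.78  1.75  0.02  0.62  0.35] op 0.455
rect ((526.9862670898438, 36.73340606689453), (75.95397186279297, 122.98151397705078), 0.6165527701377869) yrange -24.673862 98.59697 xr 488.35428 565.5599
z 0.06 0.09
```

View pics/l4.png

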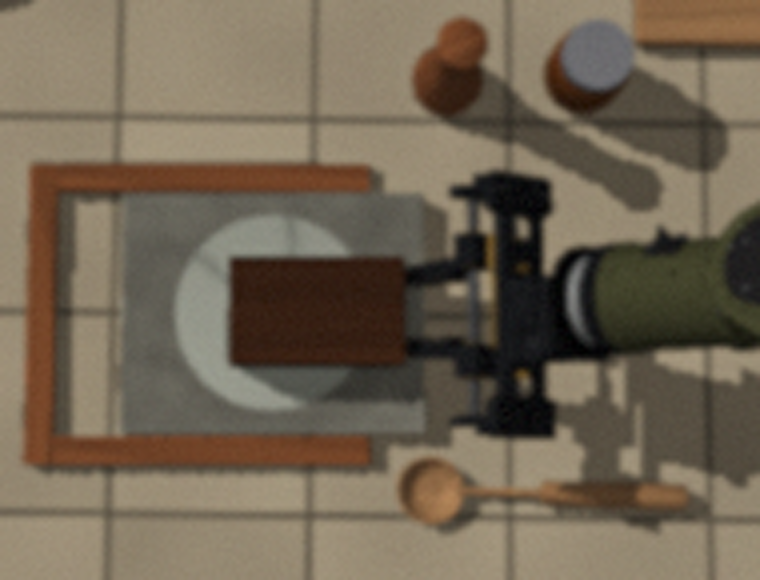

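Emit:
{"fn": "servo_tool", "kwargs": {"deltas": [{"dx": 0.04, "dy": 0, "dz": 0.04, "ax": 0, "ay": 0, "az": 0, "hand": 40}, {"dx": 0.08, "dy": 0, "dz": 0.08, "ax": 0, "ay": 0, "az": 0, "hand": 40}, {"dx": 0.12, "dy": 0, "dz": 0.12, "ax": 0, "ay": 0, "az": 0, "hand": 40}, {"dx": 0.16, "dy": 0, "dz": 0.16, "ax": 0, "ay": 0, "az": 0, "hand": 40}, {"dx": 0.2, "dy": 0, "dz": 0.2, "ax": 0, "ay": 0, "az": 0, "hand": 40}, {"dx": 0.24, "dy": 0, "dz": 0.24, "ax": 0, "ay": 0, "az": 0, "hand": 40}, {"dx": 0.28, "dy": 0, "dz": 0.28, "ax": 0, "ay": 0, "az": 0, "hand": 40}, {"dx": 0.32, "dy": 0, "dz": 0.32, "ax": 0, "ay": 0, "az": 0, "hand": 40}, {"dx": 0.35, "dy": 0, "dz": 0.35, "ax": 0, "ay": 0, "az": 0, "hand": 40}, {"dx": 0.37, "dy": 0, "dz": 0.37, "ax": 0, "ay": 0, "az": 0, "hand": 40}]}}

```text
clock: 20.72
tool_pos: [0.5278, -0.0216, 0.054]
eef_rot: [0.65, 0.657, 0.269, -0.272]
contact_force: [0.5, -1.7, 0.2]
opening: 0.455
```

```bash
python3 lie.py l5
```

```text
t 20.725 tcp [ 0.5278 -0.0216  0.054 ] contact [0.5276 0.0024 0.0427] F [ 0.51 -1.74  0.16] M [-1.01 -0.09 -0.  ] q [ 0.77  1.23 -0.79  1.8   0.01  0.56  0.33] op 0.455
rect ((525.1471557617188, 67.44694519042969), (72.99756622314453, 125.83076477050781), 0.6456156373023987) yrange 4.4301553 130.76959 xr 488.0106 562.3198
z 0.058 0.09
```

View pics/l5.png

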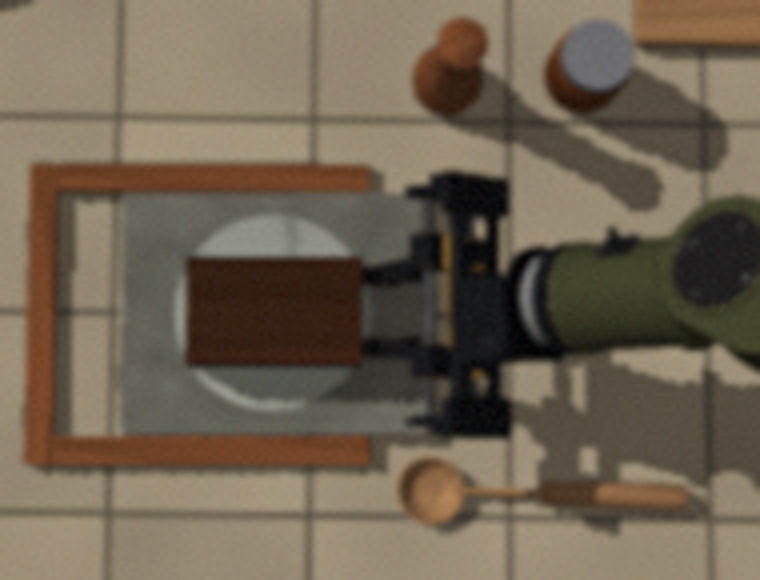

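Within about 1–2 mm of the middle, so I'll nudge it 1 mm more and then retreat.

Emit:
{"fn": "servo_tool", "kwargs": {"deltas": [{"dx": 0.015, "dy": 0, "dz": 0.015, "ax": 0, "ay": 0, "az": 0, "hand": 40}, {"dx": 0.015, "dy": 0, "dz": 0.015, "ax": 0, "ay": 0, "az": 0, "hand": 40}, {"dx": -0.05, "dy": 0, "dz": -0.05, "ax": 0, "ay": 0, "az": 0, "hand": 40}, {"dx": -0.3, "dy": 0, "dz": -0.3, "ax": 0, "ay": 0, "az": 0, "hand": 40}, {"dx": -0.6, "dy": 0, "dz": -0.8, "ax": 0, "ay": 0, "az": 0, "hand": 40}, {"dx": -0.9, "dy": 0, "dz": -1.4, "ax": 0, "ay": 0, "az": 0, "hand": 40}, {"dx": -1.1, "dy": 0, "dz": -2.0, "ax": 0, "ay": 0, "az": 0, "hand": 40}, {"dx": -1.1, "dy": 0, "dz": -2.5, "ax": 0, "ay": 0, "az": 0, "hand": 40}, {"dx": -1.1, "dy": 0, "dz": -2.5, "ax": 0, "ay": 0, "az": 0, "hand": 40}]}}

```text
clock: 21.9
tool_pos: [0.5304, -0.1761, 0.1146]
eef_rot: [0.651, 0.657, 0.269, -0.27]
contact_force: [-0.6, 0.6, 0.1]
opening: 0.455
```

```bash
python3 lie.py l6
python3 - <<'E'
from h import *
from plant import eyes
p,d=eyes.snapshot("scene"); cv2.imwrite("pics/s6.png",p[...,::-1])
p,d=eyes.snapshot("wrist"); cv2.imwrite("pics/w6.png",p[...,::-1])
p,d,z=load("l6"); hh=cv2.cvtColor(p,cv2.COLOR_RGB2HSV).astype(int)
# edges along the plate midline, at side strip clear of block and along block centre
for row in (193,235): print(row,p[row,208:300].mean(-1).round().astype(int).tolist())
E
```

```text
t 21.9 tcp [ 0.5304 -0.1761  0.1146] contact [ 0.5303 -0.1521  0.1032] F [-0.57  0.6   0.11] M [-0.64 -0.07 -0.01] q [ 0.95  1.17 -0.79  1.56  0.02  0.95  0.42] op 0.455
rect ((525.1492919921875, 70.07125854492188), (72.99769592285156, 125.2332534790039), 0.6165477633476257) yrange 7.3175406 132.35388 xr 488.0106 562.3198
z 0.06 0.078
193 [132, 133, 133, 135, 126, 109, 100, 102, 103, 96, 97, 96, 95, 93, 94, 93, 94, 93, 94, 92, 95, 96, 97, 95, 97, 96, 98, 96, 97, 96, 96, 94, 91, 90, 90, 93, 91, 95, 91, 95, 98, 103, 105, 106, 105, 111, 107, 103, 97, 97, 93, 91, 87, 89, 89, 93, 91, 93, 93, 93, 92, 91, 90, 90, 89, 86, 88, 87, 86, 85, 83, 83, 82, 85, 85, 85, 86, 89, 87, 92, 91, 92, 87, 81, 73, 72, 72, 76, 97, 122, 131, 133]
235 [132, 131, 133, 123, 103, 108, 119, 111, 96, 95, 95, 95, 92, 95, 92, 95, 94, 97, 97, 96, 99, 95, 92, 95, 91, 92, 94, 108, 120, 129, 130, 117, 102, 91, 85, 82, 81, 83, 80, 81, 83, 82, 80, 81, 83, 82, 81, 81, 79, 79, 79, 81, 81, 79, 80, 81, 81, 77, 79, 80, 81, 76, 67, 57, 51, 50, 50, 54, 49, 53, 53, 54, 53, 51, 55, 56, 55, 53, 55, 55, 52, 51, 57, 65, 71, 73, 74, 74, 75, 91, 118, 134]
```

View pics/l6.png

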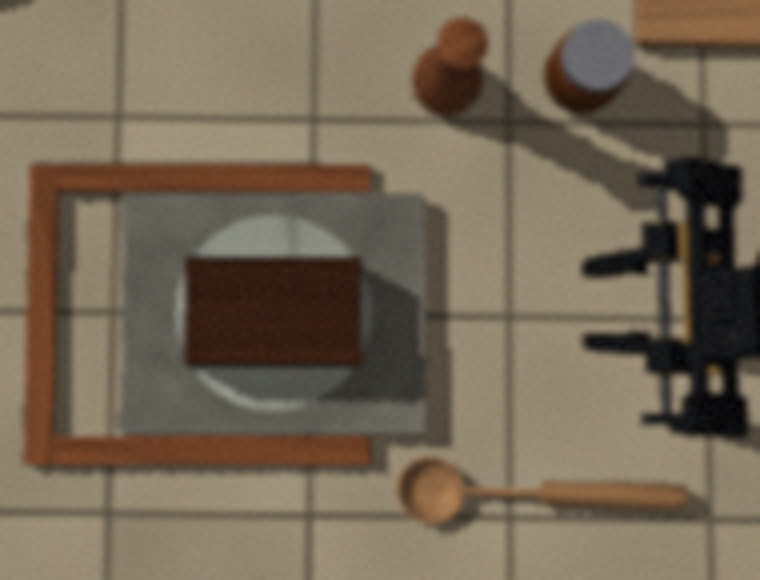

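View pics/w6.png

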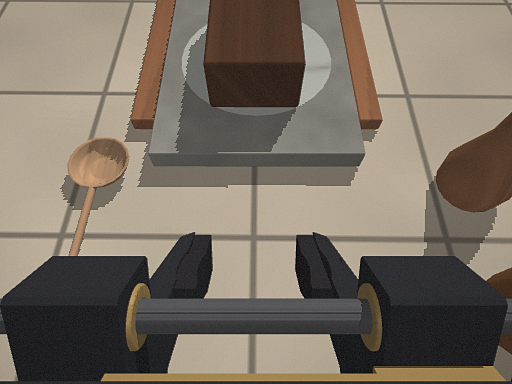

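View pics/s6.png

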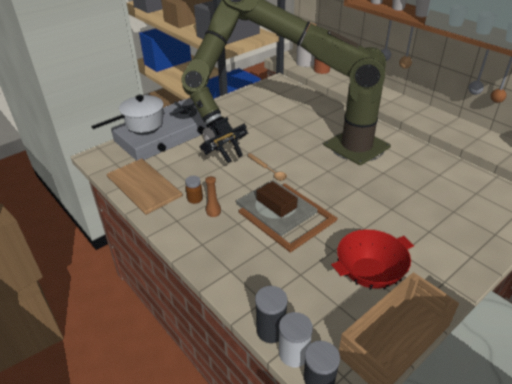

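The block lies flat, square and centred on the plate to about 2 mm. The arm is clear and the bystanders look unmoved, so I'm handing in.

```bash
python3 -c "
from plant import r
print(r.finish_job())"
```

```text
the job is handed in; nothing more can be done
None
```

The block is lying flat and square on the middle of the plate, and the job was handed in at about 22 s of the 67 s allowed.

- **Slide:** I slid it upright with both fingertips about 20 mm above the bench, drifting it onto the plate's midline. It met the near edge squarely, and I held it there at about 10 N for over 1 s, still standing.
- **Tip:** I backed off and pushed at 110 mm height with about 2 N. It went over the edge cleanly and fell flat.
- **Final slide:** I pushed its foot end along the plate with 2–3 N, then pulled the arm clear.

**Last checks:**
- **Position:** the block's centre measured about (0.525–0.526, 0.070) against an estimated plate centre of (0.528, 0.069), so it is off by about 2–3 mm at most.
- **Angle and height:** its yaw matched the plate's to within about 0.01 rad. Its top is about 70 mm above the bench, as it should be lying flat.
- **Force:** the highest reading on the block was about 12 N in total, though I only had readings at the end of each move.
- **Bystanders:** they looked unmoved in the camera views; I did not measure their positions numerically.

One disagreement: before contact, the wrist and top cameras put the plate's near edge 3–8 mm apart. I used the edge found by touch, at y ≈ −0.046.

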